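# Snap the end cap onto a freshly wound thread spool and hold it home

### The job

The red spool has just been wound: slide its carriage along the rails, out from under the winding head, until it drops into the next detent, at the red mark. Press the red snap cap (not the yellow one) straight down onto the spool's hub until it clicks, then keep pressing until it stops, fully home with the springy black ring under it squeezed down, without hammering it on or disturbing the other loose things. The ring's adhesive has to take under pressure, so finish there with the gripper still holding the cap down: do not let go.

Things in the scene. Friction and masses are not known exactly. Their poses are not given: they have to be found in the camera images.
- carrier (a joint): Travel of the spool carriage along the winder's +y, m: 0 = winding station (start, at its end stop), 0.110 = capping station, the next detent; 28 mm of rail follow to the end stop at 0.138. A spring ball drops between ridges at 0 and 0.110: about 7 N to get out or in, pulled in from 2.5 mm either side; elsewhere it slides with 1 N.
- carrier_grip (a point): Middle of the carriage's upright black handle, a vertical cylinder 16 mm in diameter from 40 to 76 mm above the table (this point 60 mm up), free all round; push it sideways or pinch it. It stands 75 mm in front (winder's -x) of the spool's axis, on a flat arm whose top is 29 mm up. Axes as the winder's.
- winder: Spool-winding slide fixed to the table: grey base 118 x 236 mm, two guide rods along y, at its -y end the winding head (column, white arm, motor; 203 mm tall) with a rubber nose 7.5 mm above the hub, so no cap goes on there. Origin on the table, mid rods; x from handle to column side, y from winding to capping station (red mark).
- capping_station (a point): Where the origin of spool_hub stands when the carriage is in the capping detent: in the winder's frame x 0, y +45 mm, 79 mm above the table. Axes as the winder's.
- spool_hub: White snap hub upright on the wound red spool (35 mm in diameter) clamped on the carriage. Origin on the spool's axis at its flange top, 79 mm above the table, z up. Tapers from 16.4 to 10 mm, top 17.4 mm up; four sprung fingers bulge to 22.4 mm diameter at 12 mm up. Black ring, 34 mm, round its foot: 5 mm high, squeezes to 2 mm at about 12 N (4 N/mm).
- red_cap: Red snap cap, 36 mm in diameter, 22 mm tall, flat top, open below, 20 g; stands open side down on the table. Origin: centre of its underside, z up; grip across the diameter. Heights of its origin over the hub's: meets the fingers at 13 mm, resists 10 to 17 N near 11.5, clicks and drops to about 2 N, meets the black ring at 5, stops fully home at 2. Let go, it springs back to 5.
- yellow_cap: The same cap in yellow, for another spool; leave it. Same size and frame; red and yellow may be in either place.
- oil_bottle: White oil bottle with red spout, 46 x 50 x 128 mm, standing; origin at the centre of its underside. Leave it.
- spool_yellow: Yellow thread spool, 35 mm in diameter, 55 mm tall, standing; origin at the centre of its underside. Leave it.
- spool_black: Black thread spool, 35 mm in diameter, 55 mm tall, standing; origin at the centre of its underside. Leave it.
Not all that is in view belongs to the job. Several things have the shape of the red_cap; the one meant has the colours described above.

How it is judged:
By the outcome, as a careful person would: the job done as asked, in the order asked, and still so for the second after the job is handed in, while the arm keeps its last pose, push and grip.
It also fails if it takes over 61 s, if anything falls off the work surface, if the arm or the gripper's body presses on something with over 40 N, if the wrist force passes 120 N, or if a joint passes its speed limit or range.

### The arm

A 6-joint arm with a two-finger parallel gripper is mounted at the origin on a cart in front of the work surface, level with it; the furniture and walls round the work are solid. World frame = base frame: x ahead of the robot, y to its left, z up, the work surface at z = 0. Lengths are in m, angles in degrees, forces in N, time in s.
With the tool pointing down it reaches from about 0.4 to 0.925 m from the base axis. Payload 3.4 kg.
Tool frame: the origin (TCP) lies on the centre line of the jaws, within the pads' length; the fingertips stand 11 mm ahead of it and the grasp point (between the pads) lies 8 mm behind it; z points along the fingers, y is the line along which they close (so a half turn about z gives the same grasp; the last joint's range is limited). The gripper opens to 85 mm and grips with 20 to 120 N. Pads are 22 mm wide; open, the fingers measure 114 mm over their backs; the gripper's body (76 mm by 85 mm) begins 54 mm behind the grasp point. The pads swing forward as they close: fully open they stand 13 mm farther back than shut.
Start: joints at [-74.742, 17.578, 86.31, -0, 76.112, -4.211], TCP at [0.192, -0.542, 0.242] pointing down, gripper open.
Joint ranges: [-179.03, 179.03], [-60, 130.46], [8.19, 133.38], [-81.62, 261.62], [5.75, 156.47], [-153.77, 153.77]. Speed limits (degrees/s): [147.25, 147.25, 180, 180, 180, 180].

### API

Orientations are given as [roll, pitch, yaw] about the fixed x, y, z axes, in that order (R = Rz(yaw) Ry(pitch) Rx(roll)).
In Python, from bench import * gives the robot as it stands.
- The arm moves only by the tool apply_moves, never from a script. Its argument "rows" is text: rows parted by semicolons, each of 4 numbers parted by spaces: the shift along the tool's x, y, z in m, then the turn about the tool's z in rad. In form: x y z twist; .... A call has 1 to 5 rows; each row shifts and turns the commanded pose from where the row before left it, along the tool's axes as they then stand; what a row does not reach is not made up. A row lasts 1/12 s, in which the tool goes at most 41.7 mm and 7.16 degrees, less where a joint would pass 70% of its speed; a pose out of reach is approached as far as the arm can. A call with a gripper value outside its range is refused whole. "hand" is the closure, from 0 (fully open) to 1 (shut), set as the call begins (left out, the last holds). The fingers move at their own pace and stop on an object; "force" is the grip in N (left out, the last holds). Time passes only in rows, so rows that do not move let the fingers close. It gives the time, the measured TCP pose, the force, the opening and the grip force at its end, in the units of the state.
- get_obs(): the state, without advancing time (a new reading comes with each control period).
- capture(name): name is "scene" or "top" or "wrist"; returns the picture (384x512x3 uint8, red, green, blue); there is no depth.
- camera_info(name): a dict with "camera_matrix" (3x3 intrinsics, pixels), "k1" (the pictures are not rectified: a ray, as slopes to the right and down, at radius r is drawn at 1 + k1 r^2 times it, then the intrinsics apply), "extrinsics" (4x4, takes a point from camera to world coordinates); the wrist camera has in their place "hand_eye" (4x4, takes a point from camera to tool coordinates, whose origin is the TCP and whose axes are the flange's). Camera axes: x right, y down, z forward; pixel columns grow to the right and rows downward; lengths in m; the calibration is good to about 2 mm. A picture is of the moment at which its call begins: read the wrist's pose just before it. camera_info takes no time and is no camera call.
- hand_in(): hands the job in; it is judged then, once.
Trained networks look in the newest picture that a camera, given by its name, has taken for a name from the list of things; names that differ only in an ending like _2 or _b are one class to them, and where a whole thing is asked for, a point or a joint stands for the part that bears it (a point fixed in the world has none). Each returns a list of dicts, best first, with "confidence" (0 to 1); they miss things now and then, are a little off and sometimes report something else, mostly with a low value. They report only what shows in the picture. A call takes as long as a camera call. They do not tell look-alikes from the thing itself.
- look_for(camera, target): "rect" ([left, top, width, height] in pixels, round what is visible of it).
- trace(camera, target): "region" (384x512 bool, what is visible of it) and "rect" ([left, top, width, height] in pixels, round what is visible of it).
- landmark_of(camera, target): "position" ([column, row] in pixels: a listed point, or the origin of a listed thing).
The state is a dict: "time_s": time; "joint_pos": joint angles; "joint_velocities": joint speeds; "effort": joint torques, N m; "tcp_pos": TCP position; "tool_rot": TCP orientation; "contact_force": force on the tool from outside, world axes, zero at the start; "moment": the same for the moment, N m; "finger_gap": finger opening in m; "finger_force": force on a finger pad.
Only numpy, scipy, OpenCV 4.12 (cv2) and the standard library are available. Lean on these libraries where they do the work, as an engineer would, in place of code of your own. Each camera call takes 0.05 s, during which the arm holds its last target. There are 200 camera calls.

## Working session

There is one attempt and no reset: what is moved stays moved. The work goes in short steps, Python scripts to look and compute and a tool call to move; the robot and the scene stay as the last step left them, time stands still between calls to the robot, and variables do not carry over. Pictures are saved under pics/ and viewed, at most 10 in all, crops included, and the job is handed in when it is done.

Besides the shell and the picture viewer there is one more tool, called as name(argument=value, ...), one argument or row to a line, values as JSON. apply_moves: Moves the arm, as the interface text tells. Its arguments: {"type":"object","properties":{"rows":{"type":"string"},"hand":{"type":"number"},"force":{"type":"number"}},"required":["rows"]}

```bash
mkdir -p pics; ls; cat > h.py <<'E'
from bench import *
import numpy as np, cv2
from scipy.spatial.transform import Rotation as R
def ray(cam,px,obs=None):
    c=camera_info(cam);K=np.array(c["camera_matrix"]);k=c["k1"]
    d=np.array([(px[0]-K[0,2])/K[0,0],(px[1]-K[1,2])/K[1,1]]);u=d.copy()
    for _ in range(20): u=d/(1+k*(u@u))
    if cam=="wrist":
        o=obs or get_obs();T=np.eye(4);T[:3,:3]=R.from_euler('xyz',o["tool_rot"],degrees=True).as_matrix();T[:3,3]=o["tcp_pos"];E=T@np.array(c["hand_eye"])
    else:E=np.array(c["extrinsics"])
    return E[:3,3],E[:3,:3]@np.r_[u,1]
def at(cam,px,z,obs=None):
    p,d=ray(cam,px,obs);return p+d*(z-p[2])/d[2]
def save(cam,n):
    im=capture(cam);cv2.imwrite(f"pics/{n}.png",im[...,::-1]);return im
E
python3 - <<'E'
from h import *
a=save("scene","s0");b=save("top","t0")
Z={"carrier_grip":.06,"capping_station":.079,"spool_hub":.079,"red_cap":0,"yellow_cap":0,"oil_bottle":0,"spool_yellow":0,"spool_black":0,"winder":0}
for n,z in Z.items():
    for cam in("top","scene"):
        for r in landmark_of(cam,n)[:3]: print(n,cam,np.round(r["position"]),round(r["confidence"],2),np.round(at(cam,r["position"],z),3))
print(get_obs())
for c in ("top","scene"):print(camera_info(c)["extrinsics"])
E
```

```text
pics
carrier_grip top [314. 165.] 0.75 [ 0.51  -0.386  0.06 ]
carrier_grip scene [268. 148.] 0.86 [ 0.49  -0.397  0.06 ]
capping_station top [280. 141.] 0.62 [ 0.581 -0.279  0.079]
capping_station scene [222. 157.] 0.78 [ 0.574 -0.275  0.079]
capping_station scene [244. 137.] 0.19 [ 0.567 -0.385  0.079]
spool_hub top [315. 142.] 0.5 [ 0.577 -0.389  0.079]
spool_hub scene [242. 134.] 0.63 [ 0.578 -0.395  0.079]
spool_hub scene [313. 146.] 0.38 [ 0.371 -0.453  0.079]
red_cap top [259. 228.] 0.43 [ 0.32  -0.213  0.   ]
red_cap top [272. 209.] 0.42 [ 0.38  -0.255  0.   ]
red_cap scene [115. 285.] 0.63 [0.582 0.159 0.   ]
red_cap scene [277. 205.] 0.54 [ 0.38  -0.257  0.   ]
yellow_cap top [299. 208.] 0.69 [ 0.383 -0.341  0.   ]
yellow_cap scene [232. 167.] 0.21 [ 0.575 -0.326  0.   ]
oil_bottle top [326. 236.] 0.78 [ 0.294 -0.425  0.   ]
spool_yellow top [291. 149.] 0.71 [ 0.576 -0.323  0.   ]
spool_yellow top [352. 178.] 0.55 [ 0.478 -0.514  0.   ]
spool_yellow top [280. 143.] 0.29 [ 0.599 -0.286  0.   ]
spool_yellow scene [286. 144.] 0.71 [ 0.485 -0.515  0.   ]
spool_black top [364. 20
[... 648 characters left out ...]
0.19163671, -0.54212298,  0.24231865]), 'tool_rot': array([ 1.79999398e+02, -9.29003188e-04,  1.94692362e+01]), 'contact_force': array([ 0.6761463 , -0.42844744,  0.18887363]), 'moment': array([ 0.00525252, -0.00179148, -0.05042236]), 'finger_force': 0.0, 'finger_gap': 0.08544192951027312}
[[-0.01359611 -0.98956649  0.14343395  0.25562919]
 [-0.99989155  0.01426737  0.00365236 -0.20603179]
 [-0.00566068 -0.14336874 -0.98965315  1.22791852]
 [ 0.          0.          0.          1.        ]]
[[-0.85736737 -0.36638173  0.36150467  0.05481966]
 [-0.51469025  0.60497158 -0.60753875  0.42818571]
 [ 0.00389104 -0.70694683 -0.70725599  0.81052193]
 [ 0.          0.          0.          1.        ]]
```

View pics/t0.png

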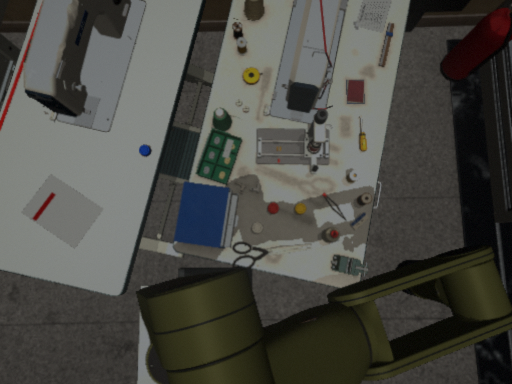

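View pics/s0.png

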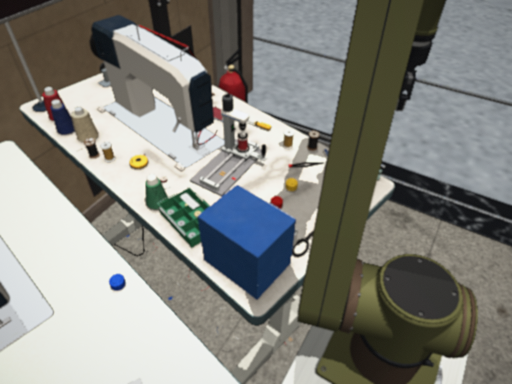

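The top view shows the red cap at (272,209), the yellow cap at (299,208), the winder at (292,147) and the handle near (314,165).

Things that could be taken for the red cap:
- yellow cap, top (299,208)
- white or grey disc, top (257,228)
- blue disc on the other table, top (145,150)
- yellow bobbin, top (252,75)
- bottle's red spout, top (331,235)

I choose (272,209). Next I'll move closer and check it with the wrist camera.

apply_moves(
  rows="0.03 -0.0085 0 0.068; 0.03 -0.0085 0 0.068; 0.028 -0.0107 0 0.068; 0.028 -0.0127 0 0.068; 0.028 -0.0147 0 0.068",
)

```text
time_s: 1.42
tcp_pos: [0.3227, -0.4581, 0.2424]
tool_rot: [180.0, -0.0, -0.2]
contact_force: [0.4, -0.6, -0.3]
finger_gap: 0.085
finger_force: 0.0
```

```bash
python3 - <<'E'
from h import *
o=get_obs();print(o["time_s"],o["tcp_pos"],o["tool_rot"]);print(camera_info("wrist"))
im=save("wrist","w0")
E
```

```text
1.4167 [ 0.32274774 -0.45806047  0.24240336] [ 1.79988381e+02 -2.93296760e-03 -2.44735639e-01]
{'camera_matrix': array([[330.05552025,   0.        , 255.0675543 ],
       [  0.        , 330.05552025, 193.70804005],
       [  0.        ,   0.        ,   1.        ]]), 'k1': -0.0972259910734168, 'hand_eye': array([[-7.24896061e-05, -9.62415511e-01, -2.71581258e-01,
         7.05588723e-02],
       [ 9.99999963e-01, -1.41266299e-04,  2.33695337e-04,
         9.52817774e-04],
       [-2.63277296e-04, -2.71581231e-01,  9.62415485e-01,
        -1.31180937e-01],
       [ 0.00000000e+00,  0.00000000e+00,  0.00000000e+00,
         1.00000000e+00]])}
```

View pics/w0.png

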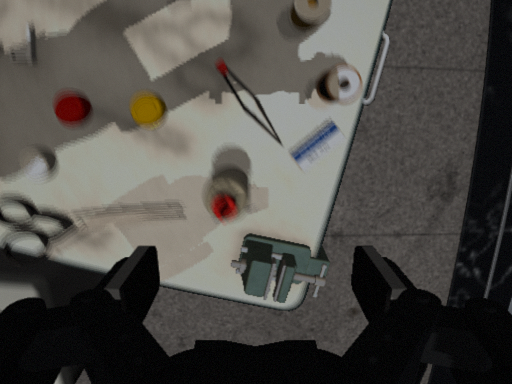

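The wrist view shows the red cap at (72,108), the yellow cap at (148,108), a grey disc at (38,162) and the bottle's red spout at (224,206). I'll go nearer the winder.

apply_moves(
  rows="0.022 -0.022 0 0; 0.022 -0.022 0 0; 0.022 -0.022 0 0; 0.022 -0.022 0 0; 0 0 0 0",
)

```text
time_s: 1.88
tcp_pos: [0.4132, -0.3671, 0.2424]
tool_rot: [-179.9, -0.1, 0.2]
contact_force: [0.5, 0.3, 0.3]
finger_gap: 0.0854
finger_force: 0.0
```

```bash
python3 - <<'E'
from h import *
o=get_obs();print(o["time_s"],o["tcp_pos"],o["tool_rot"])
im=save("wrist","w1")
Z={"carrier_grip":.06,"capping_station":.079,"spool_hub":.079,"red_cap":0,"yellow_cap":0,"winder":0}
for n,z in Z.items():
    for r in landmark_of("wrist",n)[:3]: print(n,np.round(r["position"]),round(r["confidence"],2),np.round(at("wrist",r["position"],z,o),4))
E
```

```text
1.8833 [ 0.41317297 -0.36707765  0.24238052] [-1.79862926e+02 -1.33695812e-01  2.42809637e-01]
carrier_grip [279.  87.] 0.95 [ 0.4973 -0.3894  0.06  ]
spool_hub [277.  82.] 0.64 [ 0.5002 -0.3865  0.079 ]
red_cap [164. 192.] 0.96 [ 0.3805 -0.2597  0.    ]
red_cap [281.  83.] 0.5 [ 0.5039 -0.3955  0.    ]
yellow_cap [236. 194.] 0.84 [ 0.3786 -0.3456  0.    ]
winder [214.  10.] 0.93 [ 0.5789 -0.3241  0.    ]
```

View pics/w1.png

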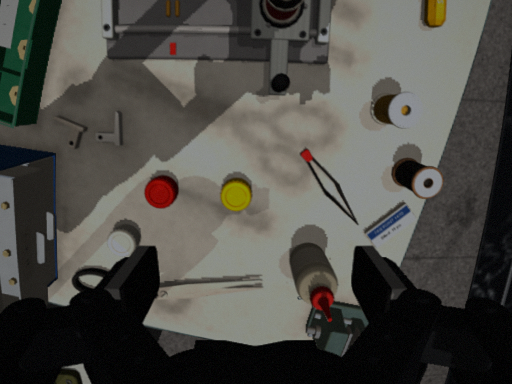

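The view shows the red cap at (162,192), yellow cap at (236,194), handle top at (281,82), red mark at (173,48), and a white cap at (122,240). The choice of red is confirmed. Next I'll get the winder's yaw from its front edge.

```bash
python3 - <<'E'
from h import *
o=get_obs()
im=cv2.imread("pics/w1.png");g=cv2.cvtColor(im,6).astype(float)
pts=[]
for c in list(range(125,255,6))+list(range(300,322,4)):
    col=cv2.GaussianBlur(g,(3,3),0)[40:80,c];pts.append((c,40+np.argmax(np.abs(np.diff(col)))))
print(pts)
W=np.array([at("wrist",p,0.0,o)[:2] for p in pts]);
for _ in range(3):
    f=np.polyfit(W[:,1],W[:,0],1);e=W[:,0]-np.polyval(f,W[:,1]);W=W[abs(e)<max(.0015,np.median(abs(e))*2)]
print(f,len(W),"yaw deg",-np.degrees(np.arctan(f[0])))
for n,p,z in (("handle top",(281,82),.076),("redmark",(173,48),.012)):print(n,at("wrist",p,z,o))
for p in((107,58),(328,63)):print(at("wrist",p,0,o))
r=trace("wrist","red_cap")[0]["region"];ys,xs=np.nonzero(r);print("cap centroid",xs.mean(),ys.mean(),at("wrist",(xs.mean(),ys.mean()),.011,o),at("wrist",(162,191),.022,o))
r=trace("wrist","carrier_grip");
for q in r[:2]:print(q["rect"],q["confidence"])
E
```

```text
[(125, np.int64(59)), (131, np.int64(59)), (137, np.int64(58)), (143, np.int64(59)), (149, np.int64(59)), (155, np.int64(59)), (161, np.int64(59)), (167, np.int64(59)), (173, np.int64(59)), (179, np.int64(59)), (185, np.int64(59)), (191, np.int64(59)), (197, np.int64(59)), (203, np.int64(59)), (209, np.int64(56)), (215, np.int64(59)), (221, np.int64(59)), (227, np.int64(60)), (233, np.int64(60)), (239, np.int64(60)), (245, np.int64(60)), (251, np.int64(61)), (300, np.int64(63)), (304, np.int64(40)), (308, np.int64(60)), (312, np.int64(60)), (316, np.int64(63)), (320, np.int64(41))]
[0.02817232 0.53319018] 20 yaw deg -1.6137280718489007
handle top [ 0.49593764 -0.39536421  0.076     ]
redmark [ 0.53458713 -0.28803902  0.012     ]
[ 0.52838863 -0.21146591  0.        ]
[ 0.52041928 -0.45163061  0.        ]
cap centroid 122.90234857849197 239.54511742892458 [ 0.31995962 -0.21271349  0.011     ] [ 0.38373554 -0.26924262  0.022     ]
[247.6, 4.0, 62.9, 90.1] 0.57
```

apply_moves(
  rows="0.028 0.0083 0 0.016; 0.028 0.0083 0 0.016; 0.027 0.0083 0 0; 0 0 0 0",
)

```text
time_s: 2.67
tcp_pos: [0.497, -0.3997, 0.2421]
tool_rot: [179.9, -0.3, -1.8]
contact_force: [1.3, -1.4, 0.1]
finger_gap: 0.0856
finger_force: 0.0
```

```bash
python3 - <<'E'
from h import *
o=get_obs();print(o["time_s"],o["tcp_pos"],o["tool_rot"])
im=save("wrist","w2")
Z={"carrier_grip":.06,"capping_station":.079,"spool_hub":.079,"red_cap":0,"yellow_cap":0,"winder":0}
for n,z in Z.items():
    for r in landmark_of("wrist",n)[:3]: print(n,np.round(r["position"]),round(r["confidence"],2),np.round(at("wrist",r["position"],z,o),4))
E
```

```text
2.6667 [ 0.49697075 -0.39974693  0.24205438] [179.87186696  -0.25744944  -1.83714134]
carrier_grip [244. 174.] 0.78 [ 0.4999 -0.3908  0.06  ]
carrier_grip [214. 259.] 0.29 [ 0.4101 -0.3556  0.06  ]
capping_station [116.  98.] 0.68 [ 0.5765 -0.2812  0.079 ]
yellow_cap [214. 259.] 0.97 [ 0.3799 -0.3457  0.    ]
winder [185.  93.] 0.8 [ 0.5805 -0.3275  0.    ]
winder [244. 176.] 0.59 [ 0.4855 -0.3878  0.    ]
```

View pics/w2.png

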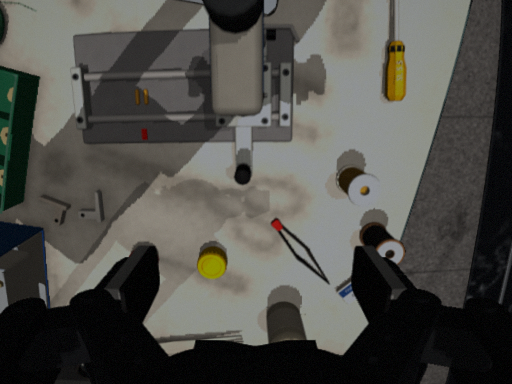

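```bash
python3 - <<'E'
from h import *
from scipy.optimize import least_squares
o=get_obs()
P=[(73,35),(293,27),(292,139),(83,142)];C=np.array([(.059,.118),(.059,-.118),(-.059,-.118),(-.059,.118)])
for h in(0,.006,.012):
    def f(v):
        q=np.array([at("wrist",p,h,o)[:2] for p in P]);c,s=np.cos(v[2]),np.sin(v[2])
        return (C@np.array([[c,s],[-s,c]])+v[:2]-q).ravel()
    r=least_squares(f,[.578,-.325,0]);v=r.x;c,s=np.cos(v[2]),np.sin(v[2]);M=np.array([[c,-s],[s,c]])
    print(h,v[:2],np.degrees(v[2]),r.cost**.5,"handle",M@[-.075,-.065]+v[:2],"cap",M@[0,.045]+v[:2])
    print(np.round(f(v)*1e3,1))
print("handletop",at("wrist",(243,174),.076,o)); print("mark",at("wrist",(144.5,134),.01,o))
print("redcap w1 using tool pose", )
E
```

```text
0 [ 0.5812633  -0.32146693] -1.4339949822512508 0.0030930118071760154 handle [ 0.50466014 -0.38456968] cap [ 0.58238944 -0.27648102]
[ 0.2 -1.2 -0.4  1.7  0.2  2.4 -0.1 -3. ]
0.006 [ 0.58095295 -0.32272944] -1.433984798932124 0.0015884360956990933 handle [ 0.5043498 -0.3858322] cap [ 0.58207908 -0.27774353]
[ 1.2  0.7  0.5 -0.2 -0.8  0.5 -1.  -1. ]
0.012 [ 0.5806426  -0.32399195] -1.43399069684371 0.0037349974050515356 handle [ 0.50403945 -0.3870947 ] cap [ 0.58176874 -0.27900604]
[ 2.2  2.6  1.4 -2.2 -1.8 -1.4 -1.9  1. ]
handletop [ 0.49708498 -0.38681419  0.076     ]
mark [ 0.53172273 -0.27690594  0.01      ]
redcap w1 using tool pose
```

The view shows the handle top at (243,174), the head's white arm at (215–262, 20–115) and the red mark at (144,134). At this yaw the wrist camera would hit the head when I descend, so I'll use the half-turned grasp.

apply_moves(
  rows="0 0 0 -0.121; 0 0 0 -0.121; 0 0 0 -0.121; 0 0 0 -0.121; 0 0 0 -0.121",
  hand=0.3,
)

```text
time_s: 3.43
tcp_pos: [0.4917, -0.3969, 0.2427]
tool_rot: [180.0, 0.0, 33.1]
contact_force: [-0.5, -0.5, -0.5]
finger_gap: 0.0598
finger_force: 0.0
```

apply_moves(
  rows="0 0 0 -0.121; 0 0 0 -0.121; 0 0 0 -0.121; 0 0 0 -0.121; 0 0 0 -0.121",
)

```text
time_s: 3.85
tcp_pos: [0.4917, -0.3969, 0.2427]
tool_rot: [180.0, 0.0, 67.8]
contact_force: [0.1, -0.4, -0.4]
finger_gap: 0.06
finger_force: 0.0
```

apply_moves(
  rows="0 0 0 -0.121; 0 0 0 -0.121; 0 0 0 -0.121; 0 0 0 -0.121; 0 0 0 -0.121",
)

```text
time_s: 4.27
tcp_pos: [0.4917, -0.3968, 0.2427]
tool_rot: [180.0, 0.0, 102.5]
contact_force: [0.2, 0.2, -0.2]
finger_gap: 0.0597
finger_force: 0.0
```

apply_moves(
  rows="0 0 0 -0.121; 0 0 0 -0.121; 0 0 0 -0.121; 0 0 0 -0.121; 0 0 0 -0.121",
)

```text
time_s: 4.68
tcp_pos: [0.4917, -0.3969, 0.2427]
tool_rot: [-180.0, 0.0, 137.1]
contact_force: [0.4, 0.9, 0.0]
finger_gap: 0.06
finger_force: 0.0
```

apply_moves(
  rows="0 0 0 -0.121; 0 0 0 -0.121; 0 0 0 -0.121; 0 0 0 -0.121; 0 0 0 -0.121",
)

```text
time_s: 5.1
tcp_pos: [0.4917, -0.3969, 0.2427]
tool_rot: [-180.0, 0.0, 171.8]
contact_force: [-1.0, 0.2, 0.2]
finger_gap: 0.0597
finger_force: 0.0
```

apply_moves(
  rows="0 0 0 -0.121; 0 0 0 0; 0 0 0 0",
)

```text
time_s: 5.35
tcp_pos: [0.4919, -0.3969, 0.2427]
tool_rot: [-180.0, 0.0, 178.2]
contact_force: [0.0, 0.7, 0.2]
finger_gap: 0.0599
finger_force: 0.0
```

```bash
python3 - <<'E'
from h import *
o=get_obs();print(o["time_s"],o["tcp_pos"],o["tool_rot"])
im=save("wrist","w3")
Z={"carrier_grip":.06,"capping_station":.079,"spool_hub":.079,"red_cap":0,"yellow_cap":0,"winder":0}
for n,z in Z.items():
    for r in landmark_of("wrist",n)[:3]: print(n,np.round(r["position"]),round(r["confidence"],2),np.round(at("wrist",r["position"],z,o),4))
E
```

```text
5.35 [ 0.49192381 -0.39691993  0.24265559] [-1.79991228e+02  5.97681562e-03  1.78193346e+02]
carrier_grip [266. 185.] 0.81 [ 0.5049 -0.3881  0.06  ]
capping_station [374. 261.] 0.59 [ 0.5819 -0.2816  0.079 ]
capping_station [301.  59.] 0.27 [ 0.3905 -0.3558  0.079 ]
spool_hub [268. 257.] 0.55 [ 0.573  -0.3873  0.079 ]
red_cap [378.  67.] 0.7 [ 0.3909 -0.2604  0.    ]
yellow_cap [299.  61.] 0.91 [ 0.3837 -0.347   0.    ]
winder [316. 231.] 0.77 [ 0.5796 -0.3259  0.    ]
winder [264. 258.] 0.43 [ 0.615  -0.3901  0.    ]
```

View pics/w3.png

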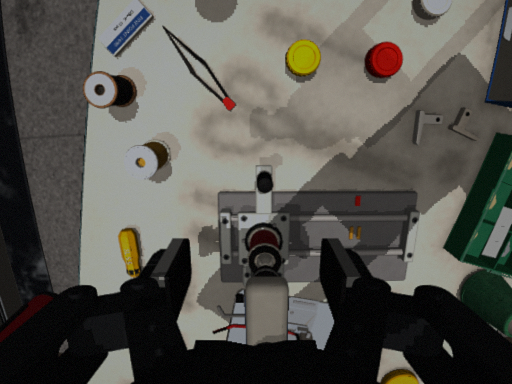

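The view shows the handle top at (265,182), hub at (266,257), red cap at (384,59), yellow cap at (303,57) and red mark at (358,201). Now I'll descend on the handle.

apply_moves(
  rows="-0.0067 0.009 0 0; 0 0 0.04 0; 0 0 0.04 0; 0 0 0.04 0; 0 0 0.03 0",
)

```text
time_s: 6.12
tcp_pos: [0.499, -0.3865, 0.0896]
tool_rot: [179.9, -0.1, 178.4]
contact_force: [0.2, 0.6, 0.0]
finger_gap: 0.0596
finger_force: 0.0
```

apply_moves(
  rows="0 0 0.02 0; 0 0 0.017 0; 0 0 0 0; 0 0 0 0",
)

```text
time_s: 6.45
tcp_pos: [0.4994, -0.3872, 0.0544]
tool_rot: [179.9, -0.1, 178.4]
contact_force: [-0.2, -0.5, 0.6]
finger_gap: 0.0596
finger_force: 0.0
```

apply_moves(
  rows="0 0 0 0; 0 0 0 0; 0 0 0 0; 0 0 0 0; 0 0 0 0",
  hand=1,
  force=30,
)

```text
time_s: 6.87
tcp_pos: [0.5003, -0.3883, 0.057]
tool_rot: [-180.0, 0.1, 178.4]
contact_force: [0.4, 1.7, 6.4]
finger_gap: 0.0153
finger_force: 29.3
```

apply_moves(
  rows="0 0.012 0 0; 0 0.022 0 0; 0 0.022 0 0; 0 0.022 0 0; 0 0.018 0 0",
  force=50,
)

```text
time_s: 7.28
tcp_pos: [0.503, -0.2926, 0.057]
tool_rot: [-179.8, 0.2, 178.4]
contact_force: [-0.1, -2.7, 4.9]
finger_gap: 0.0145
finger_force: 49.4
```

apply_moves(
  rows="0 0 0 0; 0 0 0 0; 0 0 0 0",
)

```text
time_s: 7.53
tcp_pos: [0.503, -0.2922, 0.057]
tool_rot: [-179.9, 0.1, 178.4]
contact_force: [0.1, 0.8, 6.1]
finger_gap: 0.0144
finger_force: 49.6
```

apply_moves(
  rows="0 0.004 0 0; 0 0.004 0 0; 0 0.002 0 0; 0 0 0 0; 0 0 0 0",
)

```text
time_s: 7.95
tcp_pos: [0.5033, -0.2835, 0.057]
tool_rot: [-179.9, 0.2, 178.4]
contact_force: [-1.1, 0.6, 7.6]
finger_gap: 0.0147
finger_force: 49.8
```

apply_moves(
  rows="0 0.002 0 0; 0 0 0 0; 0 0 0 0",
)

```text
time_s: 8.2
tcp_pos: [0.5034, -0.2805, 0.057]
tool_rot: [-179.9, 0.2, 178.4]
contact_force: [-0.2, 2.5, 7.5]
finger_gap: 0.0147
finger_force: 49.9
```

apply_moves(
  rows="0 0.001 0 0; 0 0 0 0; 0 0 0 0",
)

```text
time_s: 8.45
tcp_pos: [0.5034, -0.2795, 0.057]
tool_rot: [-179.9, 0.2, 178.4]
contact_force: [0.4, 1.9, 8.0]
finger_gap: 0.0146
finger_force: 49.9
```

apply_moves(
  rows="0 0.001 0 0; 0 0 0 0; 0 0 0 0",
)

```text
time_s: 8.7
tcp_pos: [0.5035, -0.2789, 0.057]
tool_rot: [-179.9, 0.2, 178.4]
contact_force: [-1.2, 0.6, 6.2]
finger_gap: 0.0141
finger_force: 49.8
```

apply_moves(
  rows="0 0.0005 0 0; 0 0 0 0; 0 0 0 0",
)

```text
time_s: 8.95
tcp_pos: [0.5035, -0.2786, 0.057]
tool_rot: [-179.9, 0.2, 178.4]
contact_force: [-1.4, -0.2, 7.7]
finger_gap: 0.0147
finger_force: 49.8
```

apply_moves(
  rows="0 0 0 0; 0 0 0 0; 0 0 0 0; 0 0 0 0; 0 0 0 0",
  hand=0.3,
)

```text
time_s: 9.37
tcp_pos: [0.5024, -0.2777, 0.0551]
tool_rot: [180.0, -0.0, 178.4]
contact_force: [-0.0, -0.3, 1.2]
finger_gap: 0.0598
finger_force: 0.0
```

apply_moves(
  rows="0 0 -0.04 0; 0 0 -0.04 0; 0 0 -0.04 0; 0.02 0 -0.03 0; 0.03 0 -0.03 0",
)

```text
time_s: 9.78
tcp_pos: [0.4552, -0.2772, 0.2369]
tool_rot: [-179.9, 0.2, 178.5]
contact_force: [0.0, 0.4, 0.2]
finger_gap: 0.0597
finger_force: 0.0
```

apply_moves(
  rows="0.02 0 0 0; 0 0 0 0; 0 0 0 0; 0 0 0 0",
)

```text
time_s: 10.12
tcp_pos: [0.4334, -0.2758, 0.2343]
tool_rot: [180.0, 0.0, 178.4]
contact_force: [0.5, 0.0, -0.1]
finger_gap: 0.0594
finger_force: 0.0
```

```bash
python3 - <<'E'
from h import *
o=get_obs();print(o["time_s"],o["tcp_pos"],o["tool_rot"])
im=save("wrist","w4")
Z={"carrier_grip":.06,"capping_station":.079,"spool_hub":.079,"red_cap":0,"yellow_cap":0,"winder":0}
for n,z in Z.items():
    for r in landmark_of("wrist",n)[:3]: print(n,np.round(r["position"]),round(r["confidence"],2),np.round(at("wrist",r["position"],z,o),4))
E
```

```text
10.1167 [ 0.43339841 -0.27578776  0.23426791] [1.79973666e+02 6.02333220e-03 1.78385520e+02]
carrier_grip [256. 244.] 0.84 [ 0.5055 -0.2779  0.06  ]
capping_station [251. 321.] 0.89 [ 0.5837 -0.2855  0.079 ]
spool_hub [256. 315.] 0.88 [ 0.5762 -0.2793  0.079 ]
spool_hub [106.  40.] 0.27 [ 0.3108 -0.3966  0.079 ]
red_cap [319.  60.] 0.87 [ 0.3259 -0.2063  0.    ]
red_cap [272. 121.] 0.86 [ 0.3879 -0.2574  0.    ]
yellow_cap [193. 120.] 0.58 [ 0.384  -0.3427  0.    ]
winder [254. 318.] 0.68 [ 0.6387 -0.2845  0.    ]
```

View pics/w4.png

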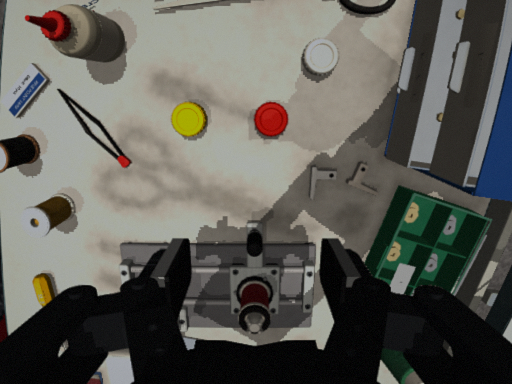

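The view shows the carriage aligned at the red mark: hub (254,315), handle (255,243). The red cap is at (271,119), yellow at (188,119), the white look-alike at (320,56). I'll move above the red cap and measure it.

apply_moves(
  rows="0.024 0.0085 0 0; 0.0235 0.0085 0 0; 0 0 0 0; 0 0 0 0; 0 0 0 0",
)

```text
time_s: 10.88
tcp_pos: [0.3869, -0.258, 0.235]
tool_rot: [-180.0, 0.1, 178.4]
contact_force: [1.0, -0.3, 0.2]
finger_gap: 0.0599
finger_force: 0.0
```

```bash
cat >> h.py <<'E'
def redblob(im,near,ch="red"):
    hsv=cv2.cvtColor(im,cv2.COLOR_RGB2HSV);m=(((hsv[...,0]<6)|(hsv[...,0]>172))&(hsv[...,1]>150)&(hsv[...,2]>60)).astype(np.uint8)
    n,l,s,c=cv2.connectedComponentsWithStats(m);k=[i for i in range(1,n) if s[i,4]>200];i=min(k,key=lambda i:np.hypot(*(c[i]-near)));return s[i],c[i],l==i
E
python3 - <<'E'
from h import *
o=get_obs();print(o["time_s"],o["tcp_pos"],o["tool_rot"])
im=save("wrist","w5")
for r in landmark_of("wrist","red_cap")[:3]: print(np.round(r["position"]),round(r["confidence"],2),np.round(at("wrist",r["position"],0,o),4))
s,c,m=redblob(im,(257,185));print(s,c,at("wrist",c,.015,o))
x,y,w,h,_=s;print("edges at z .022:",at("wrist",(x,y+h/2),.022,o),at("wrist",(x+w,y+h/2),.022,o))
cv2.imwrite("pics/c5.png",cv2.resize(im[y-50:y+h+50,x-60:x+w+60,::-1],None,fx=4,fy=4));print(x-60,y-50)
E
```

```text
10.8833 [ 0.3868512  -0.25797592  0.23502566] [-1.79956193e+02  7.40468907e-02  1.78403596e+02]
[256. 161.] 0.85 [ 0.3854 -0.2585  0.    ]
[305. 103.] 0.56 [ 0.3232 -0.2037  0.    ]
[239 146  33  34 850] [254.86117647 162.78235294] [ 0.38457493 -0.2593119   0.015     ]
edges at z .022: [ 0.38303597 -0.27603216  0.022     ] [ 0.38400296 -0.24115988  0.022     ]
179 96
```

View pics/c5.png

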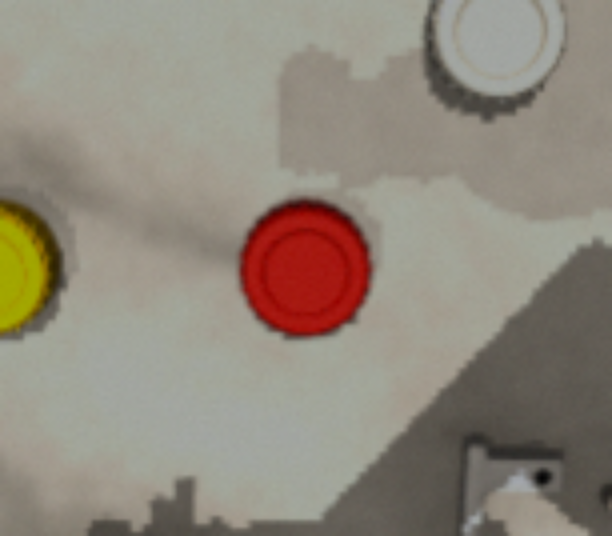

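The crop confirms it: red cap at about (255,163) in the full picture, with the yellow cap to its left and the white one to the upper right, both clear of it.

apply_moves(
  rows="0.0024 -0.001 0.03 0; 0 0 0.04 0; 0 0 0.04 0; 0 0 0.04 0; 0 0 0.035 0",
)

```text
time_s: 11.4
tcp_pos: [0.3844, -0.2589, 0.0479]
tool_rot: [-180.0, 0.0, 178.4]
contact_force: [-1.2, -0.6, 0.2]
finger_gap: 0.0596
finger_force: 0.0
```

apply_moves(
  rows="0 0 0.016 0; 0 0 0.012 0; 0 0 0.008 0; 0 0 0 0; 0 0 0 0",
)

```text
time_s: 11.82
tcp_pos: [0.3843, -0.2588, 0.0136]
tool_rot: [180.0, -0.0, 178.4]
contact_force: [-0.1, -0.7, -0.2]
finger_gap: 0.0598
finger_force: 0.0
```

apply_moves(
  rows="0 0 0 0; 0 0 0 0; 0 0 0 0; 0 0 0 0; 0 0 0 0",
  hand=1,
  force=40,
)

```text
time_s: 12.23
tcp_pos: [0.3846, -0.2592, 0.015]
tool_rot: [-179.9, 0.1, 178.4]
contact_force: [0.4, 0.4, 6.7]
finger_gap: 0.0342
finger_force: 40.0
```

apply_moves(
  rows="0 0 -0.02 0; 0 0 -0.04 0; 0 0 -0.04 0; 0 0 -0.04 0; 0 0 0 0",
  force=70,
)

```text
time_s: 12.65
tcp_pos: [0.3876, -0.2616, 0.1613]
tool_rot: [-179.5, 0.7, 178.4]
contact_force: [0.3, -0.7, 0.2]
finger_gap: 0.0331
finger_force: 69.6
```

```bash
python3 - <<'E'
from h import *
o=get_obs();print(o["time_s"],o["tcp_pos"],o["tool_rot"],o["finger_gap"],o["contact_force"])
im=save("wrist","w6");c=camera_info("wrist");H=np.linalg.inv(c["hand_eye"])
K=c["camera_matrix"]
for z in(-.007,.015):
    p=(H@[0,0,z,1])[:3];print(z,p[:2]/p[2]*330.06+K[:2,2])
for n in("red_cap","spool_hub","carrier_grip","capping_station"):
    for r in landmark_of("wrist",n)[:3]: print(n,np.round(r["position"],1),round(r["confidence"],2),at("wrist",r["position"],.079,o))
E
```

```text
12.65 [ 0.38761967 -0.26160706  0.16126336] [-179.47772892    0.68026191  178.41743614] 0.033109871544276095 [ 0.32937562 -0.73644635  0.2242815 ]
-0.007 [257.33847134 267.79074097]
0.015 [257.04767615 245.48330386]
red_cap [253.8 249. ] 0.9 [ 0.42250683 -0.26519886  0.079     ]
red_cap [320.4  98.7] 0.66 [ 0.32078143 -0.22061932  0.079     ]
carrier_grip [238.4 328.7] 0.59 [ 0.491116   -0.27921663  0.079     ]
```

View pics/w6.png

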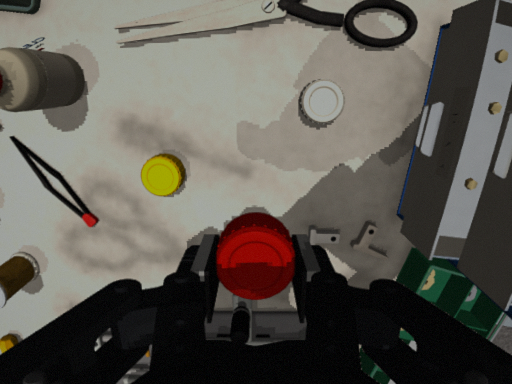

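```bash
python3 - <<'E'
from h import *
im=cv2.imread("pics/w6.png")[...,::-1].copy()
hsv=cv2.cvtColor(im,cv2.COLOR_RGB2HSV);m=(((hsv[...,0]<8)|(hsv[...,0]>170))&(hsv[...,1]>150)&(hsv[...,2]>30)).astype(np.uint8)
n,l,s,c=cv2.connectedComponentsWithStats(m);i=1+np.argmax(s[1:,4]);print(s[i],c[i])
print("row widths",[(r,np.nonzero(l[r]==i)[0][[0,-1]].tolist()) for r in range(214,300,6)])
cv2.imwrite("pics/c6.png",cv2.resize(im[200:310,200:315,::-1],None,fx=5,fy=5,interpolation=cv2.INTER_CUBIC))
print([im[r,257].tolist() for r in range(208,302,3)])
E
```

```text
[ 216  213   79   87 5537] [255.08867618 256.48148817]
row widths [(214, [245, 266]), (220, [233, 277]), (226, [227, 283]), (232, [222, 288]), (238, [219, 291]), (244, [218, 292]), (250, [217, 294]), (256, [216, 294]), (262, [216, 294]), (268, [217, 294]), (274, [217, 293]), (280, [220, 291]), (286, [225, 285]), (292, [232, 279]), (298, [245, 264])]
[[98, 95, 85], [101, 97, 90], [54, 1, 0], [59, 3, 1], [57, 1, 2], [59, 4, 0], [85, 1, 0], [110, 1, 0], [154, 13, 9], [150, 11, 5], [146, 4, 0], [115, 5, 0], [148, 10, 6], [145, 1, 0], [148, 9, 3], [147, 8, 5], [145, 6, 0], [148, 10, 8], [115, 6, 2], [75, 3, 5], [75, 4, 1], [75, 4, 1], [78, 9, 6], [75, 2, 0], [74, 2, 0], [75, 6, 3], [77, 5, 5], [71, 4, 1], [75, 6, 0], [80, 3, 0], [98, 0, 0], [86, 80, 74]]
```

View pics/c6.png

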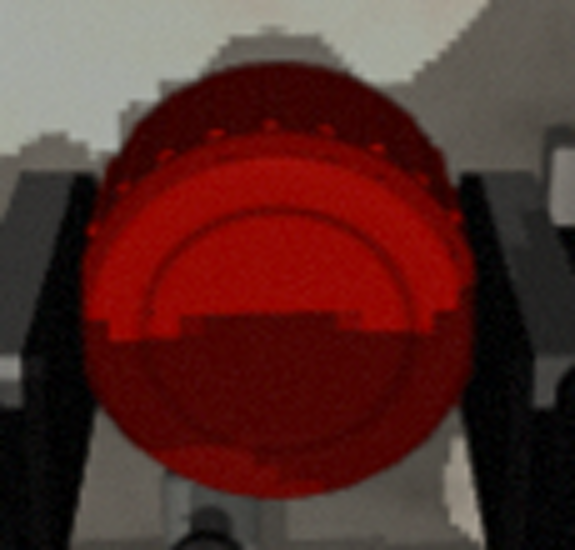

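The crop shows the cap squarely between the pads, with its top ring centred at (255.6,266), so it hasn't slipped. I'll carry it to just beyond the hub, high up, and measure the hub there.

apply_moves(
  rows="-0.02 -0.0015 -0.02 0; -0.025 -0.0015 -0.02 0; -0.025 -0.0015 -0.02 0; -0.025 -0.0015 -0.02 0; -0.025 -0.0015 -0.02 0",
)

```text
time_s: 13.32
tcp_pos: [0.5034, -0.2687, 0.2524]
tool_rot: [179.9, -0.2, 178.4]
contact_force: [0.3, -0.2, -0.2]
finger_gap: 0.0333
finger_force: 69.7
```

apply_moves(
  rows="-0.025 -0.0015 -0.005 0; -0.025 -0.0015 0 0; -0.025 -0.0015 0 0; -0.015 -0.0015 0 0; -0.0065 -0.0005 0 0",
)

```text
time_s: 13.73
tcp_pos: [0.6012, -0.2782, 0.2556]
tool_rot: [179.9, -0.2, 178.5]
contact_force: [-0.2, 1.1, -0.3]
finger_gap: 0.0334
finger_force: 69.7
```

apply_moves(
  rows="0 0 0 0; 0 0 0 0; 0 0 0 0; 0 0 0 0",
)

```text
time_s: 14.07
tcp_pos: [0.5984, -0.2783, 0.2586]
tool_rot: [180.0, -0.1, 178.4]
contact_force: [-1.0, -0.0, -0.4]
finger_gap: 0.0335
finger_force: 69.7
```

```bash
python3 - <<'E'
from h import *
c=camera_info("wrist")
o=get_obs();print(o["time_s"],o["tcp_pos"],o["tool_rot"],o["finger_gap"])
im=save("wrist","w7")
for n in("spool_hub","capping_station","carrier_grip","red_cap"):
    for r in landmark_of("wrist",n)[:3]: print(n,np.round(r["position"],1),round(r["confidence"],2),at("wrist",r["position"],.06 if n=="carrier_grip" else .079,o))
for q in trace("wrist","spool_hub")[:2]:print(np.round(q["rect"]),q["confidence"])
T=np.array(c["hand_eye"])
for nm,px,z in(("cap now",(255.6,266),-.007),):
    K=c["camera_matrix"];d=np.array([(px[0]-K[0,2])/K[0,0],(px[1]-K[1,2])/K[1,1]]);d=d/(1-.0972*(d@d));v=T[:3,:3]@np.r_[d,1];print("cap in tool",T[:3,3]+v*(z-T[2,3])/v[2])
g=cv2.cvtColor(im,cv2.COLOR_RGB2GRAY)
print(g[140:214:3,215:300:4])
E
```

```text
14.0667 [ 0.59837259 -0.27834941  0.25855637] [ 1.79974900e+02 -7.11796510e-02  1.78375798e+02] 0.03354542649170255
spool_hub [254.2 154.2] 0.78 [ 0.57987728 -0.27956499  0.079     ]
capping_station [251.4 156.3] 0.75 [ 0.58180899 -0.2822803   0.079     ]
carrier_grip [249.1  73.6] 0.73 [ 0.50509095 -0.28230303  0.06      ]
red_cap [254.4 247.8] 0.98 [ 0.67654651 -0.28217772  0.079     ]
[235. 135.  33.  40.] 0.56
cap in tool [ 0.00065361 -0.00072693 -0.007     ]
[[132 134 135 198 210  27 160  55  17  16  17  17 153  84 151 191 118 131
  115  60  60  61]
 [133 134 130 194 209  26  54  21  20  88  23  20  21 151  83 191 111 140
   61  58  61  59]
 [132 132 134 193 166 103  18  30 191 120 156 109  14 138  34 191 119 137
   74  71  67  75]
 [132 132 132 196 192  93  17 142 134 154 136 171  20  26  36 209 106 113
   79  81  79  79]
 [131 134 136 194 209  67  16 168 172 208 169 114  85  19 108 208 106  78
   78  78  78  78]
 [133 132 136 192 209  65  19 162 199 209 209 117  84  17 178 209  77  77
   76  77  79  80]
 [134 133 131 190 207  74  22 180 189 207 209 111  30  17 210 209  59  77

[... 993 characters left out ...]
0  78  73  75  76  80  78  77
  133 122  82  76]
 [129 132 129 130 129 129 130 130 128 131 130  78  75  75  77  79  76 105
  136 135 134  81]
 [129 130 130 129 128 130 130 130 130 131 115  76  77  77  75  78  74 133
  133 132 133 131]
 [140 141 140 140 130 115 113 112 111 138  87  81  83  82  81  67  78 102
  104 102 103 115]
 [206 207 206 208 208 208 207 207 206 206 125 122 122 120 114 113 201 206
  205 204 209 207]
 [206 205 207 208 209 210 207 207 208 178 126 123 122 123 121 187 203 205
  207 206 206 206]
 [204 206 206 207 207 209 206 205 131 129 125 125 127 130 124 200 203 204
  209 208 208 206]
 [204 207 206 207 207 207 207 147 121  80  62  69 110 128 158 201 206 205
  206 207 206 206]]
```

```bash
python3 - <<'E'
from h import *
o=get_obs();im=cv2.imread("pics/w7.png");g=cv2.cvtColor(im,6)
m=(g<40).astype(np.uint8);m[:120]=0;m[185:]=0;m[:,:225]=0;m[:,285:]=0
n,l,s,c=cv2.connectedComponentsWithStats(m)
for i in range(1,n):
    if s[i,4]<60: continue
    print(s[i],c[i]);ct=cv2.findContours((l==i).astype(np.uint8),0,1)[0][0];e=cv2.fitEllipse(cv2.convexHull(ct));print(e,at("wrist",e[0],.082,o))
for r in range(128,180): print(r,''.join('#' if v<40 else '+' if v>150 else '.' for v in g[r,225:285]))
E
```

```text
[233 128  39  22  85] [253.47058824 135.88235294]
((251.9939422607422, 148.9198455810547), (38.09309387207031, 41.28052520751953), 6.484224796295166) [ 0.575772   -0.28177769  0.082     ]
[236 138  33  33 415] [251.72771084 153.74457831]
((251.80018615722656, 154.10519409179688), (32.69760513305664, 32.9049186706543), 18.63223648071289) [ 0.58066147 -0.28210889  0.082     ]
128 .+++++++++++++++++++++.....#.......++..+++++++++++++++......
129 .++++++++++++++++++....##########.....++++++++++++++++......
130 ..+++++++++++++++...######...#######....++++++++++++++......
131 .+++++++++++++++..##..............###...++++++++++++++......
132 .++++++++++++++..##.....+++++++.....###..+++++++++++++......
133 .++++++++++++..###...++++++++++++++..###..++++++++++++......
134 .++++++++++++.###..+++...........+++...##..+++++++++++......
135 .+++++++++++..#...+++...............+...##..++++++++++......
136 ..+++++++++..#..+++.....+.....+......++..##.++++++++++......
137 ..+++++++++.#..+++...............+....++..#..+++++++++......
138 ..++++++++.##..++.......#######........++.##.+++++++++......
139 ..++
[... 1956 characters left out ...]
.++++.....###############.....+++++..##...........
170 ..+++..#...++++........#########......+++++++..##...........
171 ..+++..##..++++++.....................+++++++.###...........
172 ..++++....++++++++...................++++++++..#............
173 ..+++++..+++++++++.................++++++++++...............
174 ...++++++++++++++++................++++++++++...............
175 ............................................................
176 ............................................................
177 ............................................................
178 ............................................................
179 ............................................................
```

apply_moves(
  rows="0.0173 -0.0032 0 0; 0 0 0.035 0; 0 0 0.035 0; 0 0 0.035 0; 0 0 0.02 0",
)

```text
time_s: 14.78
tcp_pos: [0.5802, -0.2802, 0.1304]
tool_rot: [179.9, -0.2, 178.4]
contact_force: [-0.5, 1.2, -1.0]
finger_gap: 0.0333
finger_force: 69.7
```

apply_moves(
  rows="0 0 0.012 0; 0 0 0.006 0; 0 0 0 0; 0 0 0 0; 0 0 0 0",
  force=80,
)

```text
time_s: 15.2
tcp_pos: [0.5836, -0.2819, 0.1177]
tool_rot: [-179.9, 0.2, 178.4]
contact_force: [0.0, -0.1, -0.8]
finger_gap: 0.0329
finger_force: 81.1
```

apply_moves(
  rows="0 0 0 0; 0 0 0 0; 0 0 0 0; 0 0 0 0",
)

```text
time_s: 15.53
tcp_pos: [0.5825, -0.2813, 0.1164]
tool_rot: [-180.0, 0.1, 178.4]
contact_force: [0.2, -0.5, -0.1]
finger_gap: 0.0332
finger_force: 81.1
```

```bash
python3 - <<'E'
from h import *
o=get_obs();print(o["time_s"],o["tcp_pos"],o["tool_rot"],o["contact_force"])
im=save("wrist","w8")
for n in("red_cap","carrier_grip"):
    for r in landmark_of("wrist",n)[:2]: print(n,np.round(r["position"],1),round(r["confidence"],2),at("wrist",r["position"],.06,o))
E
```

```text
15.5333 [ 0.58254135 -0.28133032  0.11641704] [-1.79971367e+02  5.54737974e-02  1.78405975e+02] [ 0.22845991 -0.46694209 -0.07778934]
red_cap [254.1 247.9] 0.82 [ 0.60336032 -0.28350794  0.06      ]
carrier_grip [255.3  83.3] 0.94 [ 0.50586874 -0.28005974  0.06      ]
```

apply_moves(
  rows="0.001 0 0.002 0; 0 0 0.002 0; 0 0 0.002 0; 0 0 0.002 0; 0 0 0 0",
)

```text
time_s: 16.1
tcp_pos: [0.5803, -0.2809, 0.1071]
tool_rot: [180.0, -0.1, 178.4]
contact_force: [-2.2, 0.9, 0.8]
finger_gap: 0.0331
finger_force: 81.2
```

apply_moves(
  rows="0 0 0.001 0; 0 0 0 0; 0 0 0 0",
)

```text
time_s: 16.35
tcp_pos: [0.5805, -0.281, 0.1066]
tool_rot: [180.0, -0.1, 178.4]
contact_force: [-4.0, 0.4, 2.1]
finger_gap: 0.0331
finger_force: 81.4
```

apply_moves(
  rows="0.001 0 0 0; 0 0 0 0; 0 0 0 0",
)

```text
time_s: 16.6
tcp_pos: [0.5801, -0.281, 0.1067]
tool_rot: [180.0, -0.0, 178.4]
contact_force: [-2.7, 1.1, 1.6]
finger_gap: 0.0331
finger_force: 81.4
```

apply_moves(
  rows="0.001 -0.0002 0 0; 0 0 0.001 0; 0 0 0 0; 0 0 0 0",
)

```text
time_s: 16.93
tcp_pos: [0.5798, -0.2813, 0.1062]
tool_rot: [-180.0, 0.1, 178.4]
contact_force: [-1.0, 2.6, 4.6]
finger_gap: 0.0332
finger_force: 81.6
```

apply_moves(
  rows="0 0 0.001 0; 0 0 0 0; 0 0 0 0",
)

```text
time_s: 17.18
tcp_pos: [0.5801, -0.2815, 0.1059]
tool_rot: [-180.0, 0.1, 178.4]
contact_force: [-2.1, 2.0, 7.8]
finger_gap: 0.0329
finger_force: 82.0
```

apply_moves(
  rows="0.0004 0.0004 0.001 0; 0 0 0 0; 0 0 0 0",
)

```text
time_s: 17.43
tcp_pos: [0.5801, -0.2815, 0.1055]
tool_rot: [-179.9, 0.2, 178.4]
contact_force: [-3.7, 0.5, 9.3]
finger_gap: 0.0329
finger_force: 82.1
```

apply_moves(
  rows="0 0 0.001 0; 0 0 0 0; 0 0 0 0",
)

```text
time_s: 17.68
tcp_pos: [0.5795, -0.2813, 0.1027]
tool_rot: [-180.0, 0.1, 178.4]
contact_force: [-0.9, 0.7, -0.6]
finger_gap: 0.0331
finger_force: 81.1
```

apply_moves(
  rows="0 0 0.001 0; 0 0 0 0; 0 0 0 0",
)

```text
time_s: 17.93
tcp_pos: [0.5788, -0.2807, 0.1004]
tool_rot: [180.0, -0.1, 178.4]
contact_force: [1.8, -0.3, -6.9]
finger_gap: 0.033
finger_force: 80.5
```

Clicked: the force rose to 9.3 N and then fell away. I'll keep pressing it home.

apply_moves(
  rows="0 0 0.001 0; 0 0 0 0; 0 0 0 0",
)

```text
time_s: 18.18
tcp_pos: [0.5787, -0.2807, 0.1001]
tool_rot: [180.0, -0.0, 178.4]
contact_force: [1.6, 1.0, -5.7]
finger_gap: 0.033
finger_force: 80.5
```

apply_moves(
  rows="0 0 0.001 0; 0 0 0 0; 0 0 0 0",
)

```text
time_s: 18.43
tcp_pos: [0.5789, -0.2809, 0.0999]
tool_rot: [180.0, 0.0, 178.4]
contact_force: [0.7, 0.1, -3.1]
finger_gap: 0.0329
finger_force: 80.8
```

apply_moves(
  rows="0 0 0.001 0; 0 0 0 0; 0 0 0 0",
)

```text
time_s: 18.68
tcp_pos: [0.579, -0.281, 0.0992]
tool_rot: [-180.0, 0.0, 178.4]
contact_force: [-0.5, 0.9, -1.3]
finger_gap: 0.0332
finger_force: 81.0
```

apply_moves(
  rows="0 0 0.001 0; 0 0 0 0; 0 0 0 0",
)

```text
time_s: 18.93
tcp_pos: [0.5791, -0.281, 0.0984]
tool_rot: [-180.0, 0.0, 178.4]
contact_force: [-0.6, 0.5, 3.4]
finger_gap: 0.0332
finger_force: 81.4
```

apply_moves(
  rows="0 0 0.0015 0; 0 0 0 0; 0 0 0 0",
  force=100,
)

```text
time_s: 19.18
tcp_pos: [0.5792, -0.2811, 0.0974]
tool_rot: [-180.0, 0.1, 178.4]
contact_force: [-1.5, 0.7, 7.3]
finger_gap: 0.0327
finger_force: 100.4
```

apply_moves(
  rows="0 0 0.0015 0; 0 0 0 0; 0 0 0 0",
)

```text
time_s: 19.43
tcp_pos: [0.5791, -0.2812, 0.0965]
tool_rot: [-180.0, 0.1, 178.4]
contact_force: [-2.0, 1.9, 11.3]
finger_gap: 0.0324
finger_force: 101.0
```

apply_moves(
  rows="0 0 0.0015 0; 0 0 0 0; 0 0 0 0",
)

```text
time_s: 19.68
tcp_pos: [0.5792, -0.2813, 0.0963]
tool_rot: [-179.9, 0.1, 178.4]
contact_force: [-3.8, 1.1, 17.2]
finger_gap: 0.0324
finger_force: 101.7
```

apply_moves(
  rows="0 0 0.001 0; 0 0 0 0; 0 0 0 0; 0 0 0 0",
)

```text
time_s: 20.02
tcp_pos: [0.5792, -0.2814, 0.0962]
tool_rot: [-179.9, 0.1, 178.4]
contact_force: [-7.5, 2.6, 21.2]
finger_gap: 0.0326
finger_force: 102.2
```

apply_moves(
  rows="0 0 0 0; 0 0 0 0; 0 0 0 0; 0 0 0 0; 0 0 0 0",
)

```text
time_s: 20.43
tcp_pos: [0.5792, -0.2814, 0.0962]
tool_rot: [-179.9, 0.1, 178.4]
contact_force: [-5.5, 3.1, 22.7]
finger_gap: 0.0326
finger_force: 102.2
```

```bash
python3 - <<'E'
from h import *
o=get_obs();save("wrist","w9");print(o["time_s"],o["tcp_pos"],o["contact_force"])
for cam,n,z in(("wrist","red_cap",.081),("wrist","carrier_grip",.06)):
    for r in landmark_of(cam,n)[:2]: print(n,np.round(r["position"],1),round(r["confidence"],2),at(cam,r["position"],z,o))
save("top","t9")
for n in("yellow_cap","oil_bottle","spool_black","spool_yellow"):
    for r in landmark_of("top",n)[:1]: print(n,round(r["confidence"],2),at("top",r["position"],0))
E
```

```text
20.4333 [ 0.57924381 -0.28138743  0.09619337] [-5.51481486  3.06757183 22.71522285]
red_cap [256.5 246.9] 0.72 [ 0.58018834 -0.28170394  0.081     ]
red_cap [192.  195.8] 0.72 [ 0.55360576 -0.31089548  0.081     ]
carrier_grip [254.7  87.2] 0.82 [ 0.50545896 -0.28054417  0.06      ]
yellow_cap 0.43 [ 0.38024611 -0.34501381  0.        ]
oil_bottle 0.61 [ 0.29567064 -0.43565653  0.        ]
spool_black 0.51 [ 0.40910098 -0.543858    0.        ]
spool_yellow 0.55 [ 0.48551354 -0.51448505  0.        ]
```

```bash
python3 -c "
from bench import *
print(hand_in())"
```

```text
the job is handed in; nothing more can be done
None
```

I slid the carriage into the capping detent at the red mark, pressed the red cap down until it clicked and stopped fully home, and handed in with the gripper still holding it down at about 22 N, 20 s into the 61 s allowed.

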